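# Tighten the gear housing cover and prime its oiler

## Robot

A 6-joint arm with a two-finger parallel gripper is mounted at the origin on a cart in front of the work surface, level with it; the furniture and walls round the work are solid. World frame = base frame: x ahead of the robot, y to its left, z up, the work surface at z = 0. Lengths are in m, angles in rad, forces in N, time in s.
With the tool pointing down it reaches from about 0.35 to 0.975 m from the base axis. Payload 4.9 kg.
Tool frame: the origin (TCP) lies at the very end of the fingers, on their centre line; the grasp point (between the pads) lies 19 mm behind it; z points along the fingers, y is the direction in which the jaws open and shut (so a half turn about z gives the same grasp; the last joint's range is limited). The gripper opens to 85 mm and grips with 20 to 120 N. Pads are 22 mm wide; open, the fingers measure 114 mm over their backs; the gripper's body (76 mm by 85 mm) begins 54 mm behind the grasp point. The pads swing forward as they close: fully open they stand 13 mm farther back than shut.
Start: joints at [-0.119, 0.053, 1.613, -0, 1.476, -0.119], TCP at [0.625, 0, 0.21] pointing down, gripper open.
Joint ranges: [-3.01, 3.01], [-1.01, 2.22], [0.06, 2.58], [-1.02, 4.17], [0.09, 2.62], [-3.14, 3.14]. Speed limits (rad/s): [2.57, 2.57, 3.14, 3.14, 3.14, 3.14].

## Interface

Orientations are given as a 3x3 rotation matrix whose columns are the frame's x, y, z axes.
In Python, from rig import r gives the robot as it stands. The module is installed in compiled form; this text tells all that it offers.
- The arm moves only by the shell command python3 -m creep 'ROWS' [FORCE]. ROWS is JSON, one flat list of numbers, 5 for each row, row after row: the closure, from -1 (fully open) to 1 (shut), so that 0 is half open, then the shift along the tool's x, y, z in units of 300 mm (1.0 is 300 mm), then the turn about the tool's z in units of 60 degrees (1.0 is 60 degrees). In form: [claw, dx, dy, dz, yaw, claw, dx, dy, dz, yaw, ...]. A call has 1 to 20 rows; each row is the pose to reach, as a shift and turn from the pose commanded when the call began, along the tool's axes at that moment; what a row does not reach only later rows make up. A row lasts 1/12 s, in which the tool goes at most 41.7 mm and 7.16 degrees, less where a joint would pass 70% of its speed; a pose out of reach is approached as far as the arm can. A call with a number of a shift or a turn outside -1 to 1 is refused whole. A call with a gripper value outside its range is refused whole. The fingers move at their own pace and stop on an object; FORCE is the grip in N (left out, the last holds). Time passes only in rows, so rows that repeat a pose let the fingers close. It gives the time, the measured TCP pose, the force and the opening at its end, in the units of the state.
- r.sense(): the state, without advancing time (a new reading comes with each control period).
- r.snapshot(name): name is "scene" or "side" or "wrist"; returns a dict with "image" (420x560x3 uint8, red, green, blue), "z_map" (420x560 float32, m along the optical axis (not along the pixel's ray), 0 where there is no reading), "vertical_fov" (degrees; the focal length in pixels is half the picture's height over the tangent of half this angle, whatever the lens; pixels are square), "cx", "cy" (the principal point, pixels), "rvec" (rotation vector, rad) and "tvec" (3), from world to camera coordinates, as OpenCV has them. Camera axes: x right, y down, z forward; pixel columns grow to the right and rows downward; lengths in m; the calibration is good to about 2 mm. A picture is of the moment at which its call begins.
- r.sign_off(): hands the job in, once; it reports no verdict.
Trained networks look in a picture, given as the dict that the camera call returned (one of the last four; its "shot" number tells which), for a name from the list of things; names that differ only in an ending like _2 or _b are one class to them, and where a whole thing is asked for, a point or a joint stands for the part that bears it (a point fixed in the world has none). Each returns a list of dicts, best first, with "p" (0 to 1); they miss things now and then, are a little off and sometimes report something else, mostly with a low value. They report only what shows in the picture. A call takes as long as a camera call.
- r.boxes_of(target, picture): "pixel" ([column, row] in pixels, amid what is visible of it).
- r.cut_out(target, picture): "mask" (420x560 bool, what is visible of it) and "pixel" ([column, row] in pixels, amid what is visible of it).
The state is a dict: "time_s": time; "joint_positions": joint angles; "dq": joint speeds; "joint_torque": joint torques, N m; "eef_pos": TCP position; "tool_rot": TCP orientation; "contact_force": force on the tool from outside, world axes, zero at the start; "moment": the same for the moment, N m; "grip_width": opening from 0.0 (shut) to 1.0 (fully open).
Only numpy, scipy, OpenCV 4.12 (cv2) and the standard library are available. Lean on these libraries where they do the work, as an engineer would, in place of code of your own. Each camera call takes 0.05 s, during which the arm holds its last target. There are 200 camera calls.

## Task

The round cover of the gear housing on the bench is back in place, but its three captive bolt knobs are still loose: turn each of them clockwise until it is against its end stop. Once all three are home, prime the oiler by pressing the yellow sprung nozzle cap of the oil bottle on the housing all the way down, then let it spring back up. Leave the loose tools and tape around the housing where they lie.

Things in the scene. Friction and masses are not known exactly. Their poses are not given: they have to be found in the camera images.
- housing: fixed grey gear housing on a 210 x 530 x 12 mm base plate: a ribbed drum 200 mm across, its flat round aluminium cover (centre 158 mm above the bench) sloping 30 degrees down to the left (the housing's +y). Origin on the bench top under the cover's centre. x: level, away from the robot; y: left along the plate; z: up. The highest knob reaches 245 mm
- knob_top_grip (a point): middle of the black grip bar (44 long, 14 thick, 31 mm high; steel hub 28 mm across under it) of the captive bolt knob highest on the sloping cover (right); on the turning axis, 10 mm below the bar's top, 36 mm out from the cover's face. x: along the bar to its white mark, y: across the bar, z: turning axis, out of the cover, 30 degrees from vertical. Knobs stand 128 mm apart
- knob_top (a joint): turning angle of that knob, rad: 0 fully loose, growing clockwise as seen from outside, 1.4 at the end stop, where the bar points straight up the cover's slope, white mark uppermost. Starts between 0 and 0.45; stays where it is left; about 0.1 N m turns it
- knob_front_grip (a point): middle of the black grip bar (44 long, 14 thick, 31 mm high; steel hub 28 mm across under it) of the captive bolt knob lower on the cover, on the robot's side; on the turning axis, 10 mm below the bar's top, 36 mm out from the cover's face. x: along the bar to its white mark, y: across the bar, z: turning axis, out of the cover, 30 degrees from vertical. Knobs stand 128 mm apart
- knob_front (a joint): turning angle of that knob, rad: 0 fully loose, growing clockwise as seen from outside, 1.4 at the end stop, where the bar points straight up the cover's slope, white mark uppermost. Starts between 0 and 0.45; stays where it is left; about 0.1 N m turns it
- knob_back_grip (a point): middle of the black grip bar (44 long, 14 thick, 31 mm high; steel hub 28 mm across under it) of the captive bolt knob lower on the cover, on the far side; on the turning axis, 10 mm below the bar's top, 36 mm out from the cover's face. x: along the bar to its white mark, y: across the bar, z: turning axis, out of the cover, 30 degrees from vertical. Knobs stand 128 mm apart
- knob_back (a joint): turning angle of that knob, rad: 0 fully loose, growing clockwise as seen from outside, 1.4 at the end stop, where the bar points straight up the cover's slope, white mark uppermost. Starts between 0 and 0.45; stays where it is left; about 0.1 N m turns it
- oil_cap_top (a point): centre of the top of the round yellow sprung nozzle cap (32 mm across, small spout) on the white oil bottle with a blue band, fixed upright at the left or right end of the base plate; 125 mm above the bench, moves with the cap. z: up. At the other end stands a steel filter pot of like size without a yellow cap: not to be used
- oil_cap (a joint): how far the yellow cap is pressed, m: 0 up, 0.010 fully down; the spring takes 2 N to start and 7 N at full travel, and lifts the cap again when released
- wrench: loose steel open-end wrench, 34 x 200 x 6 mm, lying in front of the housing. Origin at the centre of its underside, y along it
- black_tape: loose roll of black tape, 62 mm across, 19 mm high, lying behind the housing. Origin at the centre of its underside
- red_pliers: loose red-handled pliers, 48 x 181 x 15 mm, lying behind the housing. Origin at the centre of its underside, y along it
- red_screwdriver: loose screwdriver with a red handle, 28 x 220 x 35 mm, lying left of the housing. Origin at the centre of its underside, y along it

How it is judged:
On the way, in this order (a step that is already met when the one before it is completed fails the run):
1. all three knobs are turned clockwise to their end stops (value of joint each of knob_top, knob_front, knob_back above 1.31 rad), for 0.1 s.
2. with the knobs home, the yellow cap is pressed fully down (all of step 1 and value of joint oil_cap above 0.008 m), for 0.1 s.
At the end, for the whole second after the job is handed in: all three knobs stand within 0.09 rad (5 degrees) of their end stops (joint above 1.31 of 1.4 rad), the yellow cap has been pressed down by more than 8 of its 10 mm after that and is up again (within 2 mm), and the wrench, tape, pliers and screwdriver lie within 30 mm of where they were (all of step 1 and value of joint oil_cap below 0.002 m and distance of each of wrench, black_tape, red_pliers, red_screwdriver from where it was at the start of the episode below 0.03 m); the robot touches nothing.
It fails at once if a loose tool or the tape roll is moved by more than 30 mm (not (distance of each of wrench, black_tape, red_pliers, red_screwdriver from where it was at the start of the episode below 0.03 m)).
It also fails if it takes over 70 s, if anything falls off the work surface, if the arm or the gripper's body presses on something with over 40 N, if the wrist force passes 120 N, or if a joint passes its speed limit or range.

## Working session

There is one attempt and no reset: what is moved stays moved. The work goes in short steps, Python scripts to look and compute and a shell command to move; the robot and the scene stay as the last step left them, time stands still between calls to the robot, and variables do not carry over. Pictures are saved under pics/ and viewed, about 8 in all and at most 12, crops included, and the job is handed in when it is done.

```bash
mkdir -p pics; cat > h.py <<'E'
import numpy as np, cv2
from rig import r
def cam(s):
    R=cv2.Rodrigues(np.array(s["rvec"],float))[0]; f=210/np.tan(np.radians(s["vertical_fov"])/2)
    return R,np.array(s["tvec"],float).ravel(),f
def pts(s,mask=None):
    R,t,f=cam(s); z=s["z_map"]; v,u=np.mgrid[:420,:560]
    P=np.stack([(u-s["cx"])*z/f,(v-s["cy"])*z/f,z],-1)
    W=(P-t)@R; 
    return W if mask is None else W[mask&(z>0)]
def save(s,n): cv2.imwrite("pics/"+n,cv2.cvtColor(s["image"],cv2.COLOR_RGB2BGR))
E
python3 - <<'E'
from h import *
np.set_printoptions(precision=3,suppress=True)
ims=[]
for n in("scene","side"):
    s=r.snapshot(n); ims.append(s["image"]); print(n,-cam(s)[0].T@cam(s)[1])
    for k in("housing","knob_top_grip","knob_front_grip","knob_back_grip","oil_cap_top"):
        for d in r.cut_out(k,s)[:4]:
            P=pts(s,d["mask"]); print(k,round(d["p"],2),np.round(d["pixel"]),len(P), np.median(P,0),P.min(0),P.max(0)) if len(P) else print(k,d["p"],d["pixel"])
cv2.imwrite("pics/a.png",cv2.resize(cv2.cvtColor(np.vstack(ims),4),(560,840))[:, :][:420]); cv2.imwrite("pics/b.png",cv2.cvtColor(ims[1],4))
E
```

```text
scene [-0.085 -0.657  0.642]
housing 0.76 [328. 286.] 15494 [ 0.514 -0.082  0.027] [ 0.317 -0.353 -0.003] [0.931 0.324 0.239]
housing 0.48 [255. 312.] 423 [0.422 0.033 0.006] [ 0.393 -0.046 -0.001] [0.453 0.146 0.009]
knob_top_grip 0.92 [329. 214.] 429 [ 0.554 -0.051  0.22 ] [ 0.535 -0.07  -0.001] [0.931 0.322 0.239]
knob_front_grip 0.62 [277. 228.] 394 [0.505 0.053 0.165] [ 0.486  0.033 -0.001] [0.763 0.345 0.183]
knob_front_grip 0.43 [414. 300.] 568 [ 0.695 -0.171  0.016] [ 0.668 -0.199 -0.002] [ 0.755 -0.122  0.022]
knob_back_grip 0.38 [319. 215.] 25 [0.616 0.048 0.167] [0.613 0.038 0.157] [0.62  0.058 0.176]
oil_cap_top 0.59 [244. 217.] 150 [0.542 0.224 0.122] [0.52  0.209 0.098] [0.561 0.242 0.129]
side [ 0.254 -0.617  0.84 ]
housing 0.78 [293. 299.] 14803 [ 0.543 -0.089  0.015] [ 0.425 -0.293 -0.007] [0.766 0.287 0.254]
knob_top_grip 0.92 [293. 237.] 369 [ 0.557 -0.051  0.222] [ 0.538 -0.07   0.178] [ 0.589 -0.031  0.238]
knob_front_grip 0.53 [253. 232.] 338 [0.508 0.055 0.165] [0.487 0.036 0.009] [0.596 0.21  0.184]
knob_back_grip 0.79 [307. 221.] 294 [0.634 0.036 0.167] [ 0.574 -0.048 -0.004] [0.755 0.241 0.237]
knob_back_grip 0.68 [293. 297.] 14851 [ 0.542 -0.089  0.015] [ 0.425 -0.293 -0.007] [0.766 0.288 0.238]
```

View pics/a.png

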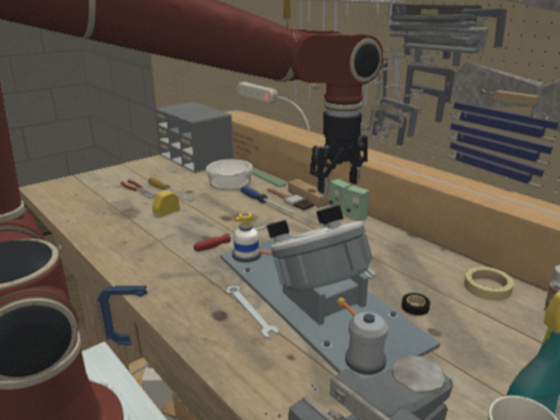

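View pics/b.png

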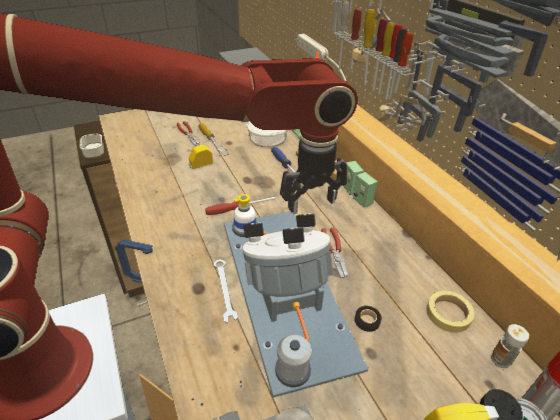

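```bash
python3 -m creep '[-1,0,0,-0.3,0,-1,0,0,-0.6,0,-1,0,0,-0.7,0,-1,0,0,-0.7,0,-1,0,0,-0.7,0,-1,0,0,-0.7,0,-1,0,0,-0.7,0,-1,0,0,-0.7,0]'; python3 - <<'E'
from h import *
np.set_printoptions(precision=3,suppress=True)
S=r.sense(); print(S["tool_rot"],S["eef_pos"],S["time_s"],S["joint_positions"])
s=r.snapshot("wrist"); save(s,"w1.png"); print(-cam(s)[0].T@cam(s)[1],cam(s)[0])
for k in("housing","knob_top_grip","knob_front_grip","knob_back_grip","oil_cap_top"):
    for d in r.cut_out(k,s)[:3]:
        P=pts(s,d["mask"])
        if len(P): print(k,round(d["p"],2),np.round(d["pixel"]),len(P), np.median(P,0),P.min(0),P.max(0))
E
```

```text
time_s: 1.27
eef_pos: [0.625, -0.0, 0.4197]
tool_rot: [[-0.0, 1.0, 0.0], [1.0, 0.0, -0.0], [-0.0, 0.0, -1.0]]
contact_force: [0.4, 0.1, 0.1]
grip_width: 1.003
[[-0.  1.  0.]
 [ 1.  0. -0.]
 [-0.  0. -1.]] [ 0.625 -0.     0.42 ] 1.2667 [-0.119  0.013  1.311  0.     1.817 -0.119]
[0.625 0.07  0.583] [[ 1.     0.002  0.001]
 [ 0.002 -0.961  0.275]
 [ 0.001 -0.275 -0.961]]
housing 0.76 [238. 140.] 39557 [0.575 0.03  0.112] [ 0.403 -0.281 -0.003] [0.703 0.224 0.239]
housing 0.17 [282. 135.] 949 [0.633 0.04  0.173] [0.613 0.019 0.011] [0.669 0.061 0.184]
knob_top_grip 0.79 [212. 218.] 739 [ 0.559 -0.043  0.232] [ 0.54  -0.067  0.196] [ 0.581 -0.027  0.239]
knob_back_grip 0.86 [286. 134.] 864 [0.634 0.04  0.174] [0.613 0.019 0.121] [0.657 0.061 0.184]
knob_back_grip 0.71 [154. 100.] 825 [0.429 0.081 0.005] [ 0.393 -0.043 -0.   ] [0.455 0.148 0.008]
```

View pics/w1.png

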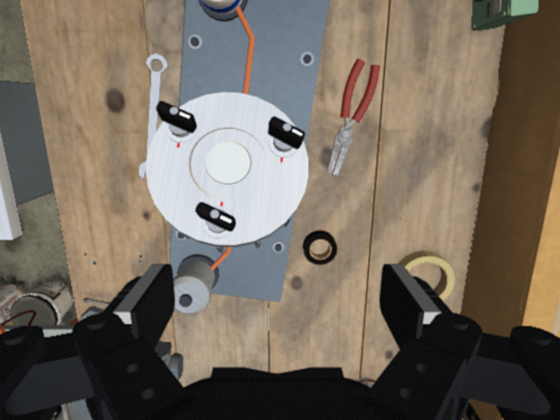

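```bash
cat > meas.py <<'E'
from h import *
from scipy.optimize import least_squares
np.set_printoptions(precision=4,suppress=True)
def fit(s):
    W=pts(s).reshape(-1,3); W=W[s["z_map"].ravel()>0]; d=W-[.567,.01,.158]
    W=W[(np.hypot(d[:,0],d[:,1])<.12)&(W[:,2]>.09)]
    n=np.array([0,.5,.866]); c=np.array([.567,.01,.158])
    for i in range(8):
        h=(W-c)@n; Q=W[abs(h)<.006]; c=Q.mean(0); n=np.linalg.svd(Q-c)[2][2]; n*=np.sign(n[2])
    h=(W-c)@n
    return W,h,n,c
def knobs(s,dpsi=None):
    W,h,n,c=fit(s)
    up=np.array([0,0,1.])-n[2]*n; up/=np.linalg.norm(up)   # up slope
    right=np.cross(up,n); right/=np.linalg.norm(right)     # clockwise side seen from outside
    print("n",n,"tilt",np.degrees(np.arccos(n[2])),"psi",np.degrees(np.arctan2(-n[0],n[1])),"c",c)
    T=W[(h>.040)&(h<.055)]; q=np.c_[T@right,T@up].astype(np.float32)
    lab=None
    from scipy.cluster.hierarchy import fcluster,linkage
    L=fcluster(linkage(q,'single'),.012,'distance')
    for i in set(L):
        m=L==i
        if m.sum()<40: continue
        (ct,sz,a)=cv2.minAreaRect(q[m]); b=cv2.boxPoints((ct,sz,a)); e=b[1]-b[0] if np.linalg.norm(b[1]-b[0])>np.linalg.norm(b[2]-b[1]) else b[2]-b[1]
        ang=np.degrees(np.arctan2(e[0],e[1]))%180   # clockwise from up
        hh=np.median((T[m]-c)@n)
        top=right*ct[0]+up*ct[1]+n*(c@n+hh)
        print("knob top",top,"size",np.array(sz),"h",hh,"bar cw from up",ang-180 if ang>90 else ang,"=> joint~",1.4-np.radians(180-ang if ang>90 else -ang), "worldyaw bar dir",(right*e[0]+up*e[1])/np.linalg.norm(e),m.sum())
E
python3 - <<'E'
from meas import *
s=r.snapshot("wrist"); knobs(s)
d=r.cut_out("housing",s)[0]; W=pts(s); 
m=(W[...,2]>.005)&(W[...,2]<.018)&(s["z_map"]>0)&(W[...,1]<.25)&(W[...,1]>-.3)&(W[...,0]>.45)&(W[...,0]<.7)
(c,sz,a)=cv2.minAreaRect(W[m][:,:2].astype(np.float32)); print("plate",c,sz,a)
hsv=cv2.cvtColor(r.snapshot("side")["image"],cv2.COLOR_RGB2HSV)
s=r.snapshot("scene"); hsv=cv2.cvtColor(s["image"],cv2.COLOR_RGB2HSV);W=pts(s)
m=(abs(hsv[...,0].astype(int)-26)<6)&(hsv[...,1]>150)&(abs(W[...,0]-.54)<.05)&(abs(W[...,1]-.22)<.05)&(W[...,2]>.08)
P=W[m];print("yellow",len(P),P.min(0),P.max(0),np.median(P,0))
E
```

```text
n [0.0676 0.4903 0.8689] tilt 29.66798635102033 psi -7.8457960529439745 c [ 0.564  -0.0016  0.162 ]
knob top [ 0.5597 -0.0379  0.2329] size [0.014  0.0435] h 0.04351469149240886 bar cw from up -72.46519 => joint~ 0.1352439 worldyaw bar dir [-0.9089  0.3895 -0.1491] 512
knob top [0.5095 0.0657 0.1779] size [0.0138 0.0428] h 0.04317759395214875 bar cw from up -73.70973 => joint~ 0.11352253 worldyaw bar dir [-0.9176  0.3725 -0.1388] 418
knob top [0.6362 0.0482 0.1778] size [0.0135 0.0435] h 0.04307426963608404 bar cw from up -68.446396 => joint~ 0.20538497 worldyaw bar dir [-0.8778  0.4432 -0.1818] 403
plate (0.5749193429946899, -0.027609333395957947) (0.49840685725212097, 0.24978412687778473) 89.99340057373047
yellow 81 [0.5199 0.2088 0.0991] [0.5547 0.2333 0.1269] [0.5392 0.2201 0.1201]
```

```bash
python3 -m creep '[-0.2,-0.143,-0.22,0.2,-0.5,-0.2,-0.143,-0.22,0.4,-1,-0.2,-0.143,-0.22,0.4,-1,-0.2,-0.143,-0.22,0.4,-1,-0.2,-0.143,-0.22,0.4,-1,-0.2,-0.143,-0.22,0.4,-1,-0.2,-0.143,-0.22,0.4,-1,-0.2,-0.143,-0.22,0.4,-1,-0.2,-0.143,-0.22,0.4,-1,-0.2,-0.143,-0.22,0.4,-1,-0.2,-0.143,-0.22,0.4,-1,-0.2,-0.143,-0.22,0.4,-1]' 20
python3 - <<'E'
from meas import *
s=r.snapshot("wrist"); save(s,"w2.png"); knobs(s); print(s["image"].shape)
E
```

```text
time_s: 2.77
eef_pos: [0.559, -0.0429, 0.3]
tool_rot: [[-0.865, 0.501, 0.0], [0.501, 0.865, -0.0], [-0.0, 0.0, -1.0]]
contact_force: [0.0, 0.8, 0.1]
grip_width: 0.601bash:   578 Killed                     python3 - <<'E'
from meas import *
s=r.snapshot("wrist"); save(s,"w2.png"); knobs(s); print(s["image"].shape)
E
```

View pics/w2.png

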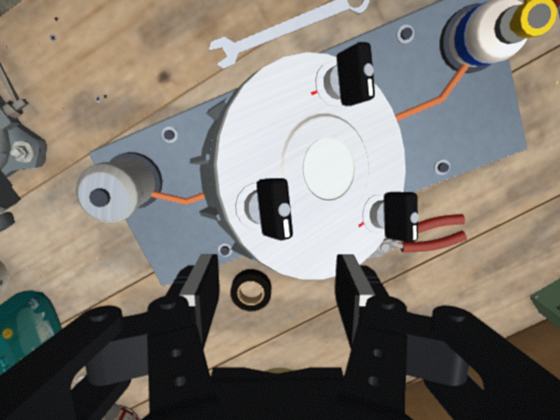

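```bash
python3 -m creep '[-0.2,0,0,0.08,0,-0.2,0,0,0.16,0,-0.2,0,0,0.24,0,-0.2,0,0,0.29,0,-0.2,0,0,0.29,0,-0.2,0,0,0.29,0]' 20
python3 -m creep '[0.4,0,0,0,0,0.6,0,0,0,0,1,0,0,0,0,1,0,0,0,0,1,0,0,0,0,1,0,0,0,0,1,0,0,0,0]' 20
```

```text
time_s: 3.32
eef_pos: [0.5585, -0.0428, 0.2121]
tool_rot: [[-0.866, 0.5, -0.002], [0.5, 0.866, 0.0], [0.002, -0.001, -1.0]]
contact_force: [0.4, 0.6, -0.5]
grip_width: 0.6
time_s: 3.9
eef_pos: [0.5597, -0.0431, 0.2158]
tool_rot: [[-0.866, 0.5, 0.003], [0.5, 0.866, -0.001], [-0.003, 0.001, -1.0]]
contact_force: [-2.5, 1.0, 6.9]
grip_width: 0.006
```

```bash
python3 - <<'E'
from h import *
s=r.snapshot("wrist"); t=r.snapshot("side")
im=np.hstack([s["image"][100:400,130:430],cv2.resize(t["image"][150:300,220:370],(300,300))])
cv2.imwrite("pics/c3.png",cv2.cvtColor(im,4)); print(r.sense()["contact_force"],r.sense()["grip_width"])
E
```

```text
[-2.39102579  0.73932291  6.68150768] 0.004859203406998251
```

View pics/c3.png

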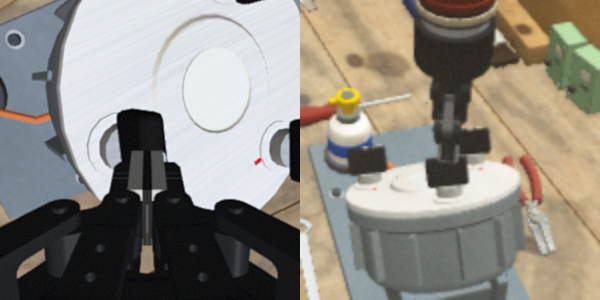

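```bash
python3 - <<'E'
from h import *
np.set_printoptions(precision=3,suppress=True,linewidth=150)
S=r.sense(); p=np.array(S["eef_pos"]); n=np.array([.0676,.4903,.8689])
top=np.array([.5597,-.0379,.2329])
for nm in("wrist","side"):
    s=r.snapshot(nm); R,t,f=cam(s); W=pts(s)
    pr=lambda q:(lambda c:(c[:2]/c[2]*f+[s["cx"],s["cy"]]))(R@q+t)
    print(nm,"tcp",pr(p),"bartop",pr(top),"grasp",pr(p+[0,0,.019]),"barbottom",pr(top-.031*n))
    u,v=pr(top).astype(int)
    sc=4; y0,x0=v-40,u-50
    im=cv2.resize(s["image"][y0:y0+75,x0:x0+100],None,fx=sc,fy=sc,interpolation=cv2.INTER_NEAREST)
    for q,c in((p,(255,0,0)),(top,(0,255,0)),(p+[0,0,.019],(255,0,255)),(top-.031*n,(0,255,255))):
        a=((pr(q)-[x0,y0])*sc).astype(int); cv2.circle(im,tuple(map(int,a)),3,c,-1)
    d=np.where(s["z_map"][v-40:v+35:6,u:u+1]>0,1,0)
    for dv in range(-36,30,5): print(v+dv,W[v+dv,u-8],W[v+dv,u],W[v+dv,u+8])
    globals()[nm]=im
cv2.imwrite("pics/d.png",cv2.cvtColor(np.hstack([wrist,side]),4))
E
```

```text
wrist tcp [275.917 250.779] bartop [285.731 260.484] grasp [275.908 267.453] barbottom [257.791 248.979]
224 [ 0.543 -0.033  0.233] [ 0.545 -0.03   0.23 ] [ 0.548 -0.027  0.227]
229 [ 0.544 -0.034  0.233] [ 0.547 -0.031  0.231] [ 0.55  -0.028  0.228]
234 [ 0.547 -0.035  0.232] [ 0.549 -0.032  0.231] [ 0.551 -0.029  0.229]
239 [ 0.548 -0.036  0.233] [ 0.551 -0.033  0.232] [ 0.554 -0.03   0.229]
244 [ 0.551 -0.037  0.233] [ 0.553 -0.034  0.232] [ 0.556 -0.032  0.23 ]
249 [ 0.553 -0.039  0.233] [ 0.555 -0.036  0.232] [ 0.557 -0.033  0.231]
254 [ 0.55  -0.037  0.245] [ 0.553 -0.035  0.243] [ 0.559 -0.034  0.233]
259 [ 0.551 -0.037  0.249] [ 0.552 -0.034  0.25 ] [ 0.561 -0.035  0.231]
264 [ 0.55  -0.037  0.255] [ 0.552 -0.035  0.254] [ 0.554 -0.032  0.254]
269 [ 0.551 -0.037  0.258] [ 0.552 -0.035  0.258] [ 0.554 -0.032  0.258]
274 [ 0.55  -0.037  0.263] [ 0.552 -0.035  0.263] [ 0.554 -0.032  0.262]
279 [ 0.551 -0.037  0.266] [ 0.552 -0.035  0.267] [ 0.553 -0.032  0.266]
284 [ 0.551 -0.037  0.27 ] [ 0.552 -0.035  0.27 ] [ 0.553 -0.032  0.271]
289 [ 0.55  -0.037  0.274] [ 0.552 -0.035  0.2
[... 425 characters left out ...]
45 0.013] [ 0.529 -0.092  0.331] [ 0.546 -0.091  0.324]
218 [0.67  0.227 0.011] [ 0.532 -0.088  0.314] [ 0.558 -0.072  0.292]
223 [0.66  0.205 0.012] [ 0.551 -0.052  0.265] [0.62  0.039 0.165]
228 [0.652 0.188 0.011] [ 0.551 -0.053  0.253] [ 0.574 -0.045  0.237]
233 [ 0.541 -0.038  0.229] [ 0.557 -0.044  0.228] [ 0.571 -0.052  0.23 ]
238 [ 0.538 -0.044  0.22 ] [ 0.554 -0.05   0.22 ] [ 0.569 -0.057  0.22 ]
243 [ 0.55  -0.021  0.18 ] [ 0.552 -0.054  0.209] [ 0.566 -0.063  0.213]
248 [ 0.54  -0.042  0.188] [ 0.549 -0.062  0.204] [ 0.565 -0.068  0.203]
253 [ 0.529 -0.066  0.2  ] [ 0.542 -0.077  0.205] [ 0.557 -0.083  0.206]
258 [ 0.525 -0.074  0.195] [ 0.54  -0.081  0.195] [ 0.555 -0.087  0.195]
```

View pics/d.png

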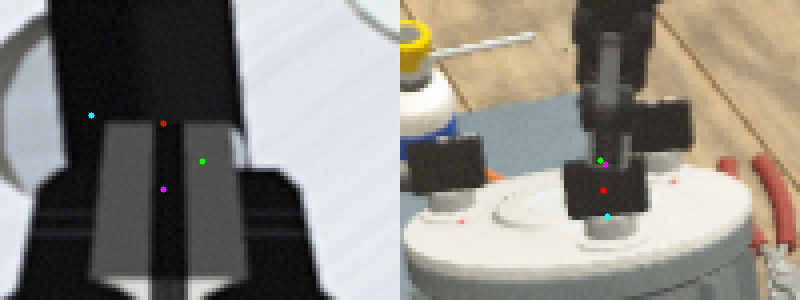

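```bash
python3 -m creep '[1,0,0,-0.1,0,1,0,0,-0.2,0,1,0,0,-0.2,0,1,0,0,-0.2,0,1,0,0,-0.2,0]' 20; python3 - <<'E'
from h import *
np.set_printoptions(precision=3,suppress=True,linewidth=150)
p=np.array(r.sense()["eef_pos"]); R0=np.array(r.sense()["tool_rot"])
for nm in("wrist","side","scene"):
    s=r.snapshot(nm); R,t,f=cam(s); W=pts(s)
    L=(W-p)@R0
    m=(abs(L[...,0])<.03)&(abs(L[...,1])<.04)&(L[...,2]<.02)&(L[...,2]>-.06)&(s["z_map"]>0)
    print(nm,m.sum(),"max along tool z",np.sort(L[m][:,2])[-12:] if m.any() else None)
    if nm=="wrist":
        for z in np.arange(-.03,.015,.004):
            q=m&(abs(L[...,2]-z)<.002); print(round(z,3),q.sum(),L[q][:,:2].min(0) if q.any() else '',L[q][:,:2].max(0) if q.any() else '')
E
```

```text
time_s: 4.52
eef_pos: [0.559, -0.0429, 0.273]
tool_rot: [[-0.866, 0.5, 0.0], [0.5, 0.866, -0.0], [-0.0, 0.0, -1.0]]
contact_force: [0.6, 0.1, -1.3]
grip_width: -0.003
wrist 2937 max along tool z [-0.025 -0.025 -0.025 -0.025 -0.025 -0.025 -0.025 -0.025 -0.025 -0.025 -0.024 -0.024]
-0.03 237 [ 0.006 -0.013] [0.011 0.013]
-0.026 110 [ 0.006 -0.011] [0.011 0.012]
-0.022 0  
-0.018 0  
-0.014 0  
-0.01 0  
-0.006 0  
-0.002 0  
0.002 0  
0.006 0  
0.01 0  
0.014 0  
side 123 max along tool z [-0.025 -0.025 -0.025 -0.024 -0.023 -0.023 -0.023 -0.022 -0.021 -0.021 -0.02  -0.02 ]
scene 238 max along tool z [-0.023 -0.023 -0.022 -0.022 -0.022 -0.022 -0.022 -0.022 -0.021 -0.021 -0.021 -0.021]
```

```bash
python3 -m creep '[-0.2,0,0,0,0,-0.2,0,0,0,0,-0.2,0,0,0,0,-0.2,0,0,0.07,0,-0.2,0,0,0.14,0,-0.2,0,0,0.21,0,-0.2,0,0,0.27,0,-0.2,0,0,0.27,0,-0.2,0,0,0.27,0]' 20
python3 -m creep '[0,0,0,0,0,0.2,0,0,0,0,0.4,0,0,0,0,1,0,0,0,0,1,0,0,0,0,1,0,0,0,0,1,0,0,0,0]' 20
```

```text
time_s: 5.42
eef_pos: [0.5582, -0.0428, 0.1908]
tool_rot: [[-0.866, 0.5, -0.003], [0.5, 0.866, 0.001], [0.003, -0.001, -1.0]]
contact_force: [0.5, 0.4, 0.4]
grip_width: 0.6
time_s: 6.0
eef_pos: [0.5596, -0.0438, 0.194]
tool_rot: [[-0.866, 0.5, 0.002], [0.5, 0.866, -0.002], [-0.003, -0.001, -1.0]]
contact_force: [-2.2, -1.9, 6.1]
grip_width: 0.263
```

```bash
python3 -m creep '[1,0,0,0,0.08,1,0,0,0,0.16,1,0,0,0,0.24,1,0,0,0,0.32,1,0,0,0,0.4,1,0,0,0,0.48,1,0,0,0,0.56,1,0,0,0,0.64,1,0,0,0,0.72,1,0,0,0,0.8,1,0,0,0,0.9,1,0,0,0,1,1,0,0,0,1,1,0,0,0,1]' 20
python3 -m creep '[1,0,0,0,0.08,1,0,0,0,0.16,1,0,0,0,0.2,1,0,0,0,0.2,1,0,0,0,0.2,1,0,0,0,0.2]' 20
```

```text
time_s: 7.17
eef_pos: [0.5588, -0.0429, 0.1946]
tool_rot: [[0.001, 1.0, -0.0], [1.0, -0.001, 0.0], [0.0, -0.0, -1.0]]
contact_force: [-7.1, 1.3, 9.9]
grip_width: 0.16
time_s: 7.67
eef_pos: [0.559, -0.0431, 0.1943]
tool_rot: [[0.205, 0.979, 0.0], [0.979, -0.205, -0.001], [-0.001, 0.001, -1.0]]
contact_force: [-4.4, -1.1, 9.0]
grip_width: 0.159
```

```bash
python3 -m creep '[-0.2,0,0,0,0.2,-0.2,0,0,0,0,-0.2,0,0,0,0,-0.2,0,0,-0.1,0,-0.2,0,0,-0.2,0,-0.2,0,0,-0.35,-0.2,-0.2,0,0,-0.5,-0.2,-0.2,0,0,-0.65,-0.2,-0.2,0,0,-0.75,-0.2,-0.2,0,0,-0.75,-0.2,-0.2,0,0,-0.75,-0.2,-0.2,0,0,-0.75,-0.2]' 20
sed -i 's/^    T=W\[.*; q=/    k=(h>.040)\&(h<.055)\&(W[:,2]<.26); T=W[k]; T=T[::max(1,len(T)\/\/2500)]; q=/' meas.py
python3 - <<'E'
from meas import *
S=r.sense();print(S["eef_pos"],S["tool_rot"][0])
s=r.snapshot("wrist"); knobs(s)
E
```

```text
time_s: 8.67
eef_pos: [0.559, -0.0428, 0.4164]
tool_rot: [[0.001, 1.0, -0.0], [1.0, -0.001, 0.0], [0.0, -0.0, -1.0]]
contact_force: [-0.4, 0.4, -0.2]
grip_width: 0.601
[ 0.559  -0.0428  0.4164] [ 0.001   1.     -0.0002]
n [0.0671 0.4888 0.8698] tilt 29.566085256492592 psi -7.816338402844468 c [ 0.5632 -0.0028  0.1628]
knob top [ 0.5595 -0.038   0.2331] size [0.0432 0.0139] h 0.0436497501172681 bar cw from up 0.30792645 => joint~ 1.4053743 worldyaw bar dir [-0.1236 -0.861   0.4934] 536
knob top [0.5098 0.0655 0.1781] size [0.014 0.043] h 0.04302189948991582 bar cw from up -72.87512 => joint~ 0.12808919 worldyaw bar dir [-0.912   0.3837 -0.1453] 439
knob top [0.636  0.0481 0.178 ] size [0.0138 0.0434] h 0.04295199293019601 bar cw from up -68.724686 => joint~ 0.2005279 worldyaw bar dir [-0.8803  0.4394 -0.179 ] 430
```

```bash
python3 -m creep '[-0.2,0.1,-0.05,0.1,-0.1,-0.2,0.2,-0.1,0.2,-0.2,-0.2,0.3,-0.15,0.3,-0.3,-0.2,0.345,-0.167,0.4,-0.4,-0.2,0.345,-0.167,0.5,-0.5,-0.2,0.345,-0.167,0.5,-0.6,-0.2,0.345,-0.167,0.5,-0.7,-0.2,0.345,-0.167,0.5,-0.8,-0.2,0.345,-0.167,0.5,-0.9,-0.2,0.345,-0.167,0.5,-1,-0.2,0.345,-0.167,0.5,-1,-0.2,0.345,-0.167,0.5,-1]' 20
python3 -m creep '[-0.2,0,0,0.08,0,-0.2,0,0,0.16,0,-0.2,0,0,0.24,0,-0.2,0,0,0.32,0,-0.2,0,0,0.4,0,-0.2,0,0,0.43,0,-0.2,0,0,0.43,0,-0.2,0,0,0.43,0]' 20
```

```text
time_s: 9.72
eef_pos: [0.5079, 0.0607, 0.2647]
tool_rot: [[-0.864, 0.503, -0.004], [0.503, 0.864, 0.0], [0.003, -0.002, -1.0]]
contact_force: [-0.1, -0.6, -0.9]
grip_width: 0.596
time_s: 10.38
eef_pos: [0.5087, 0.0606, 0.1378]
tool_rot: [[-0.865, 0.501, -0.001], [0.501, 0.865, 0.0], [0.001, -0.0, -1.0]]
contact_force: [-0.3, 0.3, 1.1]
grip_width: 0.601
```

```bash
python3 -m creep '[0,0,0,0,0,0.2,0,0,0,0,0.4,0,0,0,0,1,0,0,0,0,1,0,0,0,0,1,0,0,0,0,1,0,0,0,0]' 20
python3 -m creep '[1,0,0,0,0.08,1,0,0,0,0.16,1,0,0,0,0.24,1,0,0,0,0.32,1,0,0,0,0.4,1,0,0,0,0.48,1,0,0,0,0.56,1,0,0,0,0.64,1,0,0,0,0.72,1,0,0,0,0.8,1,0,0,0,0.9,1,0,0,0,1,1,0,0,0,1,1,0,0,0,1]' 20
python3 -m creep '[1,0,0,0,0.08,1,0,0,0,0.16,1,0,0,0,0.2,1,0,0,0,0.2,1,0,0,0,0.2,1,0,0,0,0.2]' 20
```

```text
time_s: 10.97
eef_pos: [0.5102, 0.0605, 0.14]
tool_rot: [[-0.866, 0.5, 0.003], [0.5, 0.866, -0.0], [-0.003, 0.001, -1.0]]
contact_force: [0.9, 0.5, 6.9]
grip_width: 0.256
time_s: 12.13
eef_pos: [0.5088, 0.0609, 0.1404]
tool_rot: [[0.001, 1.0, -0.0], [1.0, -0.001, 0.0], [0.0, -0.0, -1.0]]
contact_force: [-5.7, 1.3, 11.2]
grip_width: 0.165
time_s: 12.63
eef_pos: [0.509, 0.0606, 0.1402]
tool_rot: [[0.205, 0.979, -0.0], [0.979, -0.205, -0.001], [-0.001, 0.0, -1.0]]
contact_force: [-4.9, -0.2, 10.4]
grip_width: 0.157
```

```bash
python3 -m creep '[-0.2,0,0,0,0.1,-0.2,0,0,0,0,-0.2,0,0,0,0,-0.2,0,0,-0.1,0,-0.2,0,0,-0.2,0,-0.2,0,0,-0.3,-0.2,-0.2,0,0,-0.4,-0.2,-0.2,0,0,-0.4,-0.2,-0.2,0,0,-0.4,-0.2]' 20
python3 -m creep '[-0.2,-0.01,0.1,0,-0.1,-0.2,-0.03,0.2,0,-0.2,-0.05,0.3,0,-0.3,0,-0.2,-0.058,0.4,0,-0.4,-0.2,-0.058,0.422,0,-0.5,-0.2,-0.058,0.422,0,-0.6,-0.2,-0.058,0.422,0,-0.7,-0.2,-0.058,0.422,0,-0.8,-0.2,-0.058,0.422,0,-0.9,-0.2,-0.058,0.422,0,-1,-0.2,-0.058,0.422,0,-1,-0.2,-0.058,0.422,0,-1]' 20
```

```text
time_s: 13.38
eef_pos: [0.5101, 0.0606, 0.2605]
tool_rot: [[0.002, 1.0, 0.005], [1.0, -0.002, -0.0], [-0.0, 0.005, -1.0]]
contact_force: [0.5, -0.9, -0.7]
grip_width: 0.6
time_s: 14.38
eef_pos: [0.6345, 0.0432, 0.2553]
tool_rot: [[-0.866, 0.5, -0.004], [0.5, 0.866, 0.0], [0.003, -0.002, -1.0]]
contact_force: [-0.0, 0.0, -0.2]
grip_width: 0.6
```

Row 3 of that call was mistyped (a missing claw value, giving a brief shift up and sideways). It was harmless and the final pose is right, so I'm carrying on.

```bash
python3 -m creep '[-0.2,0,0,0.08,0,-0.2,0,0,0.16,0,-0.2,0,0,0.24,0,-0.2,0,0,0.32,0,-0.2,0,0,0.4,0,-0.2,0,0,0.4,0,-0.2,0,0,0.4,0]' 20
python3 -m creep '[0,0,0,0,0,0.2,0,0,0,0,0.4,0,0,0,0,1,0,0,0,0,1,0,0,0,0,1,0,0,0,0,1,0,0,0,0]' 20
```

```text
time_s: 14.97
eef_pos: [0.6335, 0.0433, 0.135]
tool_rot: [[-0.865, 0.502, -0.006], [0.502, 0.865, 0.0], [0.005, -0.003, -1.0]]
contact_force: [-0.6, 0.5, 0.7]
grip_width: 0.602
time_s: 15.55
eef_pos: [0.6366, 0.0428, 0.1402]
tool_rot: [[-0.866, 0.5, 0.003], [0.5, 0.866, -0.001], [-0.003, 0.001, -1.0]]
contact_force: [-1.1, -1.7, 5.0]
grip_width: 0.254
```

```bash
python3 -m creep '[1,0,0,0,0.08,1,0,0,0,0.16,1,0,0,0,0.24,1,0,0,0,0.32,1,0,0,0,0.4,1,0,0,0,0.48,1,0,0,0,0.56,1,0,0,0,0.64,1,0,0,0,0.72,1,0,0,0,0.8,1,0,0,0,0.9,1,0,0,0,1,1,0,0,0,1,1,0,0,0,1]' 20
python3 -m creep '[1,0,0,0,0.08,1,0,0,0,0.16,1,0,0,0,0.2,1,0,0,0,0.2,1,0,0,0,0.2,1,0,0,0,0.2]' 20
python3 -m creep '[-0.2,0,0,0,0.1,-0.2,0,0,0,0,-0.2,0,0,0,0,-0.2,0,0,-0.1,0,-0.2,0,0,-0.2,0,-0.2,0,0,-0.35,-0.2,-0.2,0,0,-0.5,-0.2,-0.2,0,0,-0.65,-0.2,-0.2,0,0,-0.8,-0.2,-0.2,0,0,-0.93,-0.2,-0.2,0,0,-0.93,-0.2,-0.2,0,0,-0.93,-0.2,-0.2,0,0,-0.93,-0.2]' 20
python3 - <<'E'
from meas import *
S=r.sense();print(S["eef_pos"],S["tool_rot"][0])
s=r.snapshot("wrist"); save(s,"w5.png"); knobs(s)
for d in r.cut_out("oil_cap_top",s)[:3]:
    P=pts(s,d["mask"]);print(d["p"],d["pixel"],np.median(P,0),P.min(0),P.max(0))
E
```

```text
time_s: 16.72
eef_pos: [0.6358, 0.0439, 0.1409]
tool_rot: [[0.001, 1.0, 0.001], [1.0, -0.001, 0.001], [0.001, 0.001, -1.0]]
contact_force: [-5.0, 1.6, 9.8]
grip_width: 0.164
time_s: 17.22
eef_pos: [0.636, 0.0437, 0.1406]
tool_rot: [[0.205, 0.979, 0.002], [0.979, -0.205, -0.0], [0.0, 0.002, -1.0]]
contact_force: [-2.5, 1.2, 8.4]
grip_width: 0.161
time_s: 18.3
eef_pos: [0.6357, 0.0433, 0.4175]
tool_rot: [[0.001, 1.0, 0.002], [1.0, -0.001, 0.0], [0.0, 0.002, -1.0]]
contact_force: [0.3, -0.1, 0.1]
grip_width: 0.601
[0.6357 0.0433 0.4175] [0.0012 1.     0.0017]
n [0.0688 0.4921 0.8678] tilt 29.796695757981194 psi -7.954478172043766 c [0.5655 0.0008 0.1604]
knob top [0.6364 0.0485 0.1775] size [0.0436 0.0137] h 0.043189522620560396 bar cw from up 0.51936996 => joint~ 1.4090647 worldyaw bar dir [-0.1291 -0.8582  0.4969] 389
knob top [ 0.5612 -0.0287  0.2274] size [0.0136 0.0224] h 0.04329372155031869 bar cw from up -0.2709198 => joint~ 1.3952715 worldyaw bar dir [ 0.1154  0.8601 -0.4969] 246
knob top [0.5099 0.0656 0.1778] size [0.0142 0.0429] h 0.04310797684012574 bar cw from up -0.112472534 => joint~ 1.398037 worldyaw bar dir [ 0.1181  0.8597 -0.4969] 404
0.59 [196.6, 8.2] [0.5464 0.2258 0.1246] [0.5027 0.2131 0.0113] [0.5622 0.2534 0.1276]
```

View pics/w5.png

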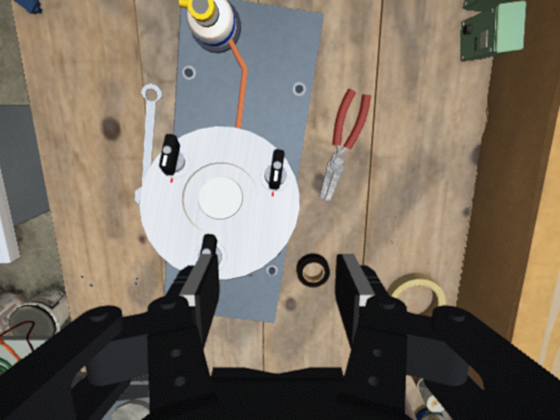

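```bash
python3 -m creep '[1,0.1,-0.07,0,0,1,0.2,-0.14,0,0,1,0.3,-0.2,0,0,1,0.4,-0.26,0,0,1,0.42,-0.3,0,0,1,0.42,-0.3,0,0,1,0.42,-0.3,0,0,1,0.42,-0.3,0,0]' 20
python3 - <<'E'
from meas import *
S=r.sense();print(S["eef_pos"])
s=r.snapshot("wrist"); W=pts(s); hsv=cv2.cvtColor(s["image"],cv2.COLOR_RGB2HSV)
m=(abs(hsv[...,0].astype(int)-26)<7)&(hsv[...,1]>140)&(abs(W[...,0]-.545)<.05)&(abs(W[...,1]-.225)<.05)&(W[...,2]>.09)
P=W[m]; T=P[P[:,2]>.119]; print(len(P),len(T),P.min(0),P.max(0),np.percentile(T,[5,50,95],axis=0))
print(cv2.minEnclosingCircle(T[:,:2].astype(np.float32)))
v,u=np.nonzero(m); c=s["image"][max(0,v.min()-40):v.max()+40,max(0,u.min()-60):u.max()+60]
cv2.imwrite("pics/cap.png",cv2.resize(cv2.cvtColor(c,4),None,fx=3,fy=3)); print(c.shape)
E
```

```text
time_s: 19.07
eef_pos: [0.5457, 0.1684, 0.4154]
tool_rot: [[0.001, 1.0, -0.002], [1.0, -0.001, -0.001], [-0.001, -0.002, -1.0]]
contact_force: [0.4, 0.7, -0.0]
grip_width: 0.001
[0.5457 0.1684 0.4154]
300 298 [0.5218 0.2157 0.1186] [0.5611 0.2439 0.5788] [[0.5244 0.2171 0.1208]
 [0.5422 0.2317 0.1243]
 [0.5598 0.2426 0.1261]]
((0.5414571762084961, 0.2317410409450531), 0.020346002653241158)
(103, 151, 3)
```

View pics/cap.png

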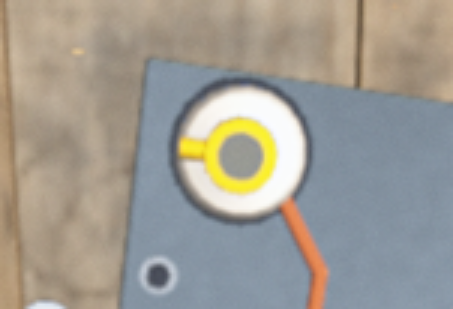

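```bash
python3 -m creep '[1,0.1,0,0.1,0,1,0.2,0,0.2,0,1,0.205,0,0.3,0,1,0.205,0,0.4,0,1,0.205,0,0.5,0,1,0.205,0,0.6,0,1,0.205,0,0.7,0,1,0.205,0,0.8,0,1,0.205,0,0.88,0,1,0.205,0,0.95,0,1,0.205,0,0.95,0,1,0.205,0,0.95,0]' 20
python3 - <<'E'
from h import *
R0=np.array(r.sense()["tool_rot"]);p=np.array(r.sense()["eef_pos"])
for nm in("scene","side"):
    s=r.snapshot(nm); W=pts(s); L=(W-p)@R0
    m=(abs(L[...,0])<.02)&(abs(L[...,1])<.025)&(L[...,2]<.06)&(L[...,2]>-.06)&(s["z_map"]>0)
    print(nm,np.histogram(W[m][:,2],bins=np.arange(.08,.18,.004)))
    if nm=="side": cv2.imwrite("pics/e.png",cv2.resize(cv2.cvtColor(s["image"][140:260,190:310],4),None,fx=4,fy=4))
E
```

```text
time_s: 20.12
eef_pos: [0.545, 0.2295, 0.1301]
tool_rot: [[0.002, 1.0, -0.004], [1.0, -0.002, -0.001], [-0.001, -0.004, -1.0]]
contact_force: [-0.4, 0.7, -0.2]
grip_width: -0.001
scene (array([51, 21, 21, 21, 46, 12, 10,  1, 15, 30, 27, 56,  2,  0,  0,  0,  0,
        0,  9, 10, 17, 20, 21, 17]), array([0.08 , 0.084, 0.088, 0.092, 0.096, 0.1  , 0.104, 0.108, 0.112,
       0.116, 0.12 , 0.124, 0.128, 0.132, 0.136, 0.14 , 0.144, 0.148,
       0.152, 0.156, 0.16 , 0.164, 0.168, 0.172, 0.176]))
side (array([44, 20, 11, 19, 44,  6,  2,  1, 10, 21, 24, 62,  5,  0,  0,  0,  0,
        0,  1,  4, 11, 15, 10, 18]), array([0.08 , 0.084, 0.088, 0.092, 0.096, 0.1  , 0.104, 0.108, 0.112,
       0.116, 0.12 , 0.124, 0.128, 0.132, 0.136, 0.14 , 0.144, 0.148,
       0.152, 0.156, 0.16 , 0.164, 0.168, 0.172, 0.176]))
```

View pics/e.png

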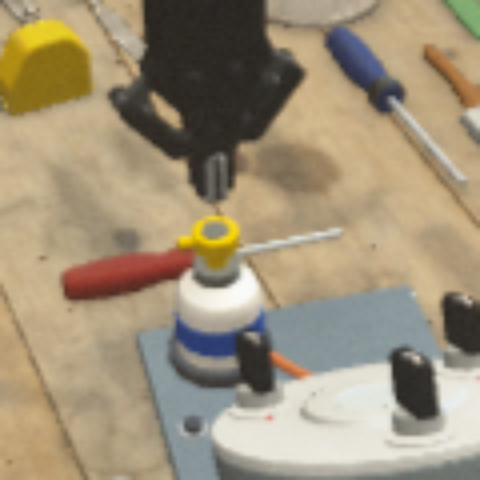

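```bash
python3 -m creep '[1,0,0,0.03,0,1,0,0,0.06,0,1,0,0,0.08,0,1,0,0,0.1,0,1,0,0,0.1,0,1,0,0,0.1,0]' 20
```

```text
time_s: 20.72
eef_pos: [0.5452, 0.2306, 0.1019]
tool_rot: [[-0.0, 1.0, -0.001], [1.0, 0.0, -0.0], [-0.0, -0.001, -1.0]]
contact_force: [-1.7, -1.0, 2.2]
grip_width: -0.005
```

```bash
python3 -m creep '[1,0,0,0.01,0,1,0,0,0.02,0,1,0,0,0.03,0,1,0,0,0.03,0,1,0,0,0.03,0]' 20;  python3 -m creep '[1,0,0,0.005,0,1,0,0,0.01,0,1,0,0,0.01,0,1,0,0,0.01,0]' 20
```

```text
time_s: 21.13
eef_pos: [0.5458, 0.2308, 0.0939]
tool_rot: [[-0.0, 1.0, 0.001], [1.0, 0.0, 0.0], [0.0, 0.001, -1.0]]
contact_force: [-3.0, -1.6, 6.5]
grip_width: 0.0
time_s: 21.47
eef_pos: [0.5459, 0.2309, 0.0934]
tool_rot: [[-0.0, 1.0, 0.0], [1.0, 0.0, -0.0], [-0.0, 0.0, -1.0]]
contact_force: [-8.8, -3.8, 17.3]
grip_width: 0.002
```

```bash
python3 -m creep '[1,0,0,0,0,1,0,0,0,0,1,0,0,-0.1,0,1,0,0,-0.2,0,1,0,0,-0.3,0,1,0,0,-0.45,0,1,0,0,-0.6,0,1,0,0,-0.7,0,1,0,0,-0.7,0,1,0,0,-0.7,0,1,0,0,-0.7,0]' 20
python3 - <<'E'
from meas import *
S=r.sense();print(S["contact_force"],S["eef_pos"])
for nm in("scene","side"):
    s=r.snapshot(nm); W=pts(s); hsv=cv2.cvtColor(s["image"],cv2.COLOR_RGB2HSV)
    m=(abs(W[...,0]-.545)<.02)&(abs(W[...,1]-.23)<.02)&(W[...,2]>.09)&(W[...,2]<.16)&(s["z_map"]>0)
    print(nm,"cap top",np.percentile(W[m][:,2],[50,90,98]))
    if nm=="side": save(s,"f.png"); knobs(s)
E
```

```text
time_s: 22.38
eef_pos: [0.5453, 0.2307, 0.2989]
tool_rot: [[-0.0, 1.0, -0.001], [1.0, 0.0, -0.0], [-0.0, -0.001, -1.0]]
contact_force: [-0.0, -0.2, -0.1]
grip_width: 0.001
[-0.0334 -0.2234 -0.0522] [0.5453 0.2307 0.2989]
scene cap top [0.115 0.126 0.127]
side cap top [0.1182 0.1263 0.1281]
n [0.0637 0.4719 0.8793] tilt 28.436131521443773 psi -7.685278588063417 c [ 0.5553 -0.0176  0.1727]
knob top [ 0.5586 -0.0385  0.2342] size [0.0127 0.045 ] h 0.044421818209332824 bar cw from up -4.0765686 => joint~ 1.3288504 worldyaw bar dir [ 0.0468  0.8788 -0.475 ] 53
```

View pics/f.png

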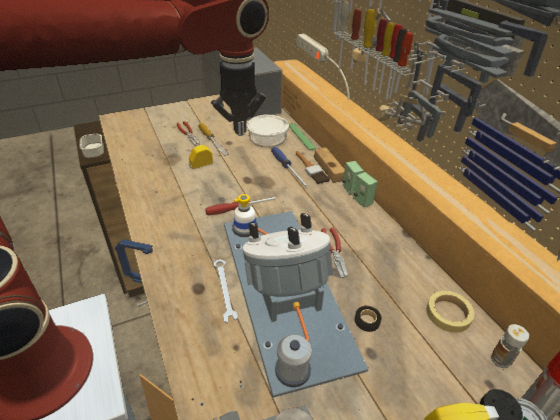

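```bash
python3 -c "
from rig import r
print(r.sign_off())"
```

```text
the job is handed in; nothing more can be done
None
```

All three knobs are turned clockwise to their end stops. After that I pressed the oil bottle's yellow cap fully down and let it spring back up. The job is handed in at about 22 s of the 70 s allowed.

**Knobs:** the last wrist-camera measurement put all three at about 1.40 rad (top 1.395, front 1.398, back 1.409). A final reading from the side camera gave 1.33 rad for the top knob, but it rests on only 53 points, so I trusted the wrist view.

**Oil cap:** the push force rose from 6.5 N to 17 N over the last half millimetre, which means the cap was against its stop. Afterwards its top measured 126–128 mm above the bench, so it is back up.

**Tools and tape:** they look unmoved in the final picture, though I did not measure them. The arm is clear of everything, with no force on it.

**Two things went differently from plan:**
- **Fingertips:** they end about 21 mm short of the reported TCP, contrary to the description. My first grasp of the top knob therefore closed on top of its bar (about 7 N, no harm). I corrected the depth for everything after that.
- **Mistyped row:** one row in the move to the back knob sent the arm briefly up and sideways. It touched nothing and the next rows made it up.

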